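Power up the telescope supply box in order

ROBOT

A 6-joint arm with a two-finger parallel gripper is mounted at the origin on the work surface. World frame = base frame: x ahead of the robot, y to its left, z up, the work surface at z = 0. Lengths are in m, angles in rad, forces in N, time in s.
With the tool pointing down it reaches from about 0.4 to 0.825 m from the base axis. Payload 7 kg.
Tool frame: the origin (TCP) lies at the very end of the fingers, on their centre line; the grasp point (between the pads) lies 19 mm behind it; z points along the fingers, y is the line along which they close (so a half turn about z gives the same grasp; the last joint's range is limited). The gripper opens to 88 mm and grips with 3 to 60 N. Pads are 19 mm wide; open, the fingers measure 130 mm over their backs; the gripper's body (78 mm by 193 mm) begins 47 mm behind the grasp point.
Start: joints at [-0.887, 0.359, 0.012, 0, -1.224, -0.288], TCP at [0.26, -0.623, 0.227] pointing down, gripper open.
Joint ranges: [-3.07, 3.07], [-1.43, 2.12], [-1.02, 1.25], [-3.03, 1.67], [-3.05, -0], [-3.03, 3.03]. Speed limits (rad/s): [2.39, 2.39, 3.01, 3.14, 3.14, 3.14].

INTERFACE

Orientations are given as [roll, pitch, yaw] about the fixed x, y, z axes, in that order (R = Rz(yaw) Ry(pitch) Rx(roll)).
In Python, from station import * gives the robot as it stands.
- The arm moves only by the tool servo_tool, never from a script. Its argument "moves" is a list of rows, each an object of numbers: "jaw": the opening, from 0 (shut) to 1 (fully open); "dx", "dy", "dz": the shift along the world's x, y, z in m; "roll": the turn about the world's z in degrees. A call has exactly 10 rows; each row shifts and turns the commanded pose from where the row before left it; what a row does not reach is not made up. A row lasts 1/8 s, in which the tool goes at most 62.5 mm and 10.7 degrees, less where a joint would pass 70% of its speed; a pose out of reach is approached as far as the arm can. A call with a gripper value outside its range is refused whole. The fingers move at their own pace and stop on an object; "newtons" is the grip in N (left out, the last holds). Time passes only in rows, so rows that do not move let the fingers close, or fill a call up. It gives the time, the measured TCP pose, the force, the opening and the grip force at its end, in the units of the state.
- get_state(): the state, without advancing time (a new reading comes with each control period).
- grab_frame(name): name is "side" or "top"; returns (picture, depth): 480x640x3 uint8, red, green, blue; 480x640 float32, m along the optical axis (not along the pixel's ray), 0 where there is no reading.
- calibration(name): a dict with "intrinsics" (3x3 intrinsics, pixels), "k1" (the pictures are not rectified: a ray, as slopes to the right and down, at radius r is drawn at 1 + k1 r^2 times it, then the intrinsics apply), "R" (3x3) and "t" (3): a world point X has camera coordinates R X + t. Camera axes: x right, y down, z forward; pixel columns grow to the right and rows downward; lengths in m; the calibration is good to about 2 mm. A picture is of the moment at which its call begins. calibration takes no time and is no camera call.
- job_done(): hands the job in; it is judged then, once.
The state is a dict: "t": time; "q": joint angles; "qd": joint speeds; "joint_efforts": joint torques, N m; "eef_pos": TCP position; "ee_rot": TCP orientation; "force": force on the tool from outside, world axes, zero at the start; "moment": the same for the moment, N m; "width": finger opening in m; "gripper_force": force on a finger pad.
Only numpy, scipy, OpenCV 4.12 (cv2) and the standard library are available. Lean on these libraries where they do the work, as an engineer would, in place of code of your own. Each camera call takes 0.05 s, during which the arm holds its last target. There are 200 camera calls.

TASK

Switch on the telescope supply box in its proper order, only by pressing: first tip the white rocker right over by pressing its raised end down, then push the round key fully in, then push the long bar key fully in. Leave the square key up, and do not knock, shift or lift the eyepiece gear standing around the box.

Things in the scene. Friction and masses are not known exactly. Their poses are not given: they have to be found in the camera images.
- supply_box: Dark steel box fixed to the cart top, 130 (x) x 290 (y) x 45 mm high. Origin: centre of its underside; x points away from the robot, turned up to 0.3 rad; the controls turn with it. On top, in a row at y = -99, -33, 33, 99 mm, four black plates 84 x 52 x 4 mm, each with a white control at its centre: rocker, round key, long bar key, square key; their places vary.
- rocker (a joint): White rocker, a slab 72 mm long (along the box's x), 30 mm wide, 12 mm thick, pivoted at its middle on a y axis 63 mm above the cart top. Values: about 0 to 0.05 = off, the far (+x) end raised; 0.4 rad = tipped right over, the far end down, at a solid stop. It turns with 0.06 N m of friction (2 to 4 N on the far third) and stays where it is left.
- rocker_raised_end (a point): The point to press on the rocker: on its top face 26 mm from the pivot line towards the far (+x) end, middle of its width; moves with the rocker. About 74 mm above the cart top when off, about 64 mm when tipped over (then the slab slopes down away from the robot, so a flat fingertip rests on it with its near edge 2 mm or so higher).
- round_key (a joint): White round key, 32 mm diameter. Values: 0 = fully up, 0.010 = fully in (m). It slides straight down with about 3 N, comes to a solid stop after 10 mm and has no return spring: it stays where it is left. 
- round_top (a point): Centre of the flat top of the round key; moves with the key. Fully up it is 69 mm above the cart top, fully in 59 mm, which is still 10 mm above the black plate around it. z is up. 
- bar_key (a joint): White long bar key, 46 mm (along the box's y) by 16 mm. Values: 0 = fully up, 0.010 = fully in (m). It slides straight down with about 3 N, comes to a solid stop after 10 mm and has no return spring: it stays where it is left. 
- bar_top (a point): Centre of the flat top of the bar key; moves with the key. Fully up it is 69 mm above the cart top, fully in 59 mm, which is still 10 mm above the black plate around it. z is up. 
- square_key (a joint): White square key, 30 by 30 mm, to be left up. Values: 0 = fully up, 0.010 = fully in (m). It slides straight down with about 3 N, comes to a solid stop after 10 mm and has no return spring: it stays where it is left. 
- square_top (a point): Centre of the flat top of the square key; moves with the key. Fully up it is 69 mm above the cart top, fully in 59 mm, which is still 10 mm above the black plate around it. z is up. 
- canister: Loose aluminium screw-top canister with knurled cap, upright, 62 mm diameter, 84 mm high, beside the +y end of the box. Origin: centre of its underside.
- eyepiece: Loose black eyepiece, upright, 42 mm diameter at the foot, 58 mm high, on the robot's side of the box. Origin: centre of its underside.
- star_diagonal: Loose white star diagonal: a block 46 by 40 by 46 mm with a short tube up (top at 72 mm) and an aluminium tube 34 mm long along its +x; beyond the far side of the box. Origin: centre of the block's underside.
- moon_filter: Loose green glass moon filter in an aluminium ring, lying flat, 40 mm diameter, 9.6 mm high, beside the -y end of the box. Origin: centre of its underside.
Things that resemble listed ones, but are neither listed nor needed, are in the scene too. What is shaped like the moon_filter but blue or pink is not meant. There is more than one size of the eyepiece; the job needs the smaller.

How it is judged:
On the way, in this order (a step that is already met when the one before it is completed fails the run):
1. the rocker is tipped over (at least 0.3 of 0.4 rad) (value of joint rocker above 0.3 rad), for 0.1 s.
2. the round key is pushed in (at least 7.5 of 10 mm) (value of joint round_key above 0.0075 m), for 0.1 s.
3. the bar key is pushed in (at least 7.5 of 10 mm) (value of joint bar_key above 0.0075 m), for 0.1 s.
At the end, for the whole second after the job is handed in: The rocker is tipped over by at least 0.3 rad, the round and the bar key are in by at least 7.5 mm, the square key is down by less than 4 mm, and canister, eyepiece, star diagonal and moon filter stand upright within 20 mm of where they were (value of joint rocker above 0.3 rad and value of joint each of round_key, bar_key above 0.0075 m and value of joint square_key below 0.004 m and distance of each of canister, eyepiece, star_diagonal, moon_filter from where it was at the start of the episode below 0.02 m and angle between each of canister, eyepiece, star_diagonal, moon_filter's own z axis and vertical below 0.2 rad); the robot touches nothing.
It fails at once if a key is pressed (over 4 mm) before the rocker is tipped over (value of joint rocker below 0.3 rad and value of joint any of round_key, bar_key above 0.004 m).
It fails at once if the bar key is pressed (over 4 mm) before the round key is in (value of joint round_key below 0.0075 m and value of joint bar_key above 0.004 m).
It fails at once if the square key is pressed (over 4 mm) (value of joint square_key above 0.004 m).
It fails at once if the canister, eyepiece, star diagonal or moon filter is shifted or lifted by more than 20 mm, or tipped (distance of any of canister, eyepiece, star_diagonal, moon_filter from where it was at the start of the episode above 0.02 m or angle between any of canister, eyepiece, star_diagonal, moon_filter's own z axis and vertical above 0.2 rad).
It also fails if it takes over 40 s, if anything falls off the work surface, if the arm or the gripper's body presses on something with over 40 N, if the wrist force passes 120 N, or if a joint passes its speed limit or range.

## Working session

There is one attempt and no reset: what is moved stays moved. The work goes in short steps, Python scripts to look and compute and a tool call to move; the robot and the scene stay as the last step left them, time stands still between calls to the robot, and variables do not carry over. Pictures are saved under pics/ and viewed, at most 10 in all, crops included, and the job is handed in when it is done.

Besides the shell and the picture viewer there is one more tool, called after ">>>" by a JSON object that holds its "fn" and its "kwargs". servo_tool: Moves the arm, as the interface text tells. Its arguments: {"type":"object","properties":{"moves":{"type":"array","items":{"type":"object","properties":{"jaw":{"type":"number"},"dx":{"type":"number"},"dy":{"type":"number"},"dz":{"type":"number"},"roll":{"type":"number"}}}},"newtons":{"type":"number"}},"required":["moves"]}

```bash
mkdir -p pics; python3 - <<'E'
from station import *
import cv2,numpy as np
for n in("top","side"):
    p,d=grab_frame(n); cv2.imwrite(f"pics/{n}0.png",p[:,:,::-1]); np.savez(f"{n}0.npz",p=p,d=d)
    c=calibration(n); print(n,c, -c["R"].T@c["t"])
s=get_state();print(s)
E
```

```text
top {'intrinsics': array([[484.1843922 ,   0.        , 315.63149005],
       [  0.        , 484.1843922 , 236.52078633],
       [  0.        ,   0.        ,   1.        ]]), 'k1': -0.11921326878944719, 'R': array([[-0.00189266, -0.99992982, -0.0116954 ],
       [-0.99420718,  0.00313841, -0.10743478],
       [ 0.10746394,  0.01142431, -0.99414334]]), 't': array([0.02813964, 0.58067886, 0.84127349])} [0.48696178 0.01670428 0.89906065]
side {'intrinsics': array([[482.98156856,   0.        , 315.98969087],
       [  0.        , 482.98156856, 235.71892428],
       [  0.        ,   0.        ,   1.        ]]), 'k1': -0.1036427062730717, 'R': array([[ 0.77298942, -0.63438471, -0.00658759],
       [-0.45490354, -0.54699646, -0.70275005],
       [ 0.4422105 ,  0.54621507, -0.71140633]]), 't': array([-0.39271429,  0.32582828,  0.53951699])} [ 0.21320435 -0.36559734  0.6102046 ]
{'t': 0.1, 'q': array([-8.86878989e-01,  3.59328003e-01,  1.11928301e-02, -3.04450946e-04,
       -1.22409961e+00, -2.88110511e-01]), 'qd': array([ 0.00012144, -0.0006844 ,  0.00252981,  0.00209694,  0.00145258,
       -0.00170246]), 'joint_efforts': array([-1.30785924e-03, -5.84163344e+01,  2.93750417e+01,  7.01565877e+00,
        1.01567965e-02, -6.07042148e-05]), 'eef_pos': array([ 0.26007358, -0.62243496,  0.22572731]), 'ee_rot': array([ 3.14013215e+00, -1.34337673e-04, -2.74588938e+00]), 'force': array([ 0.47319494,  0.48383191, -0.87050544]), 'moment': array([0.03278124, 0.03268689, 0.01994574]), 'gripper_force': 0.0, 'width': 0.0877796554177478}
```

View pics/top0.png

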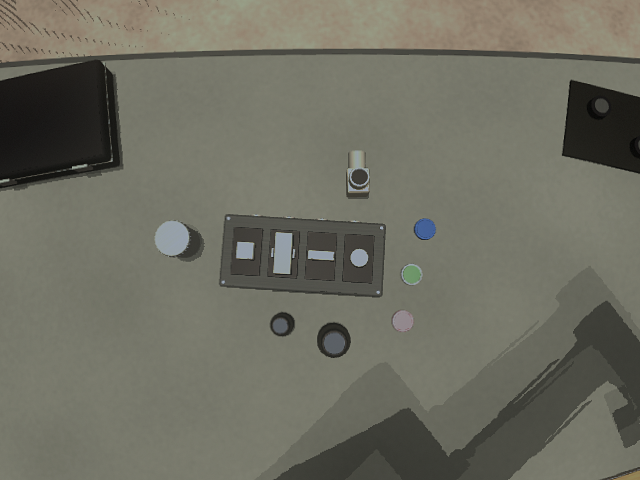

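View pics/side0.png

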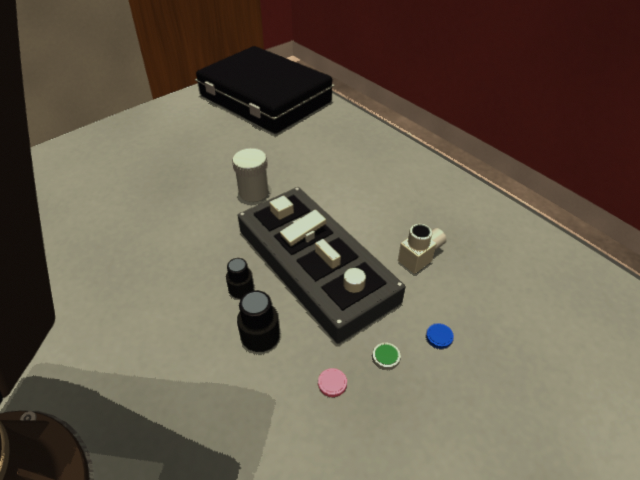

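Top view: the box has, from left (+y) to right, the square key (245,250), rocker (283,253), bar key (321,255) and round key (359,258). The canister is at (172,238), the small eyepiece at (282,324), the diagonal at (358,180) and the green filter at (412,274). The side view agrees.

```bash
cat > h.py <<'E'
from station import *
import cv2,numpy as np
def ray(n,uv):
    c=calibration(n);K=c["intrinsics"]
    p=cv2.undistortPoints(np.array([[uv]],float),K,np.array([c["k1"],0,0,0,0.]))[0,0]
    return -c["R"].T@c["t"], c["R"].T@np.array([*p,1])
def cast(n,uv,z):
    o,d=ray(n,uv); return o+d*(z-o[2])/d[2]
def blobs(n,p,box,thr,amin=100):
    g=p.min(2).astype(np.uint8); m=np.zeros_like(g); x0,y0,x1,y1=box
    m[y0:y1,x0:x1]=(g[y0:y1,x0:x1]>thr)*255
    k,l,st,ce=cv2.connectedComponentsWithStats(m)
    return [(ce[i],st[i]) for i in range(1,k) if st[i,4]>=amin]
E
python3 - <<'E'
from h import *
p=np.load("top0.npz")["p"];d=np.load("top0.npz")["d"]
cs=[]
for c,s in sorted(blobs("top",p,(222,218,384,294),140),key=lambda a:a[0][0]):
    z=.063 if len(cs)==1 else .069
    w=cast("top",c,z);cs.append(w)
    o,r=ray("top",c);cc=calibration("top");print(c,s,w, "depth z",(o+r*d[int(c[1]),int(c[0])])[2])
p=np.load("side0.npz")["p"]
for c,s in blobs("side",p,(240,190,400,310),110,40): print("side",c,s,cast("side",c,.066))
cs=np.array(cs);a=cs[0]-cs[3];print("yaw",np.arctan2(-a[0],a[1]),"gaps",np.linalg.norm(np.diff(cs,axis=0),axis=1))
print([cast("top",q,.045) for q in [(228,217),(383,227),(381,293),(223,283)]])
E
```

```text
[244.57142857 249.84920635] [237 242  17  17 252] [0.55392536 0.14900883 0.069     ] depth z 0.06749270636044136
[282.38636364 252.59545455] [274 232  18  42 660] [0.54949501 0.08399241 0.063     ] depth z 0.06648400419204936
[320.32535885 254.77990431] [308 250  26  10 209] [0.5451197  0.01824019 0.069     ] depth z 0.06733367406934543
[358.85106383 257.20425532] [351 249  17  17 235] [ 0.54074006 -0.04789042  0.069     ] depth z 0.06868124110110796
side [276.29333333 192.42666667] [269 190  19   9  75] [0.56556336 0.17841033 0.066     ]
side [366.80327491 219.12177122] [ 303  190   97   89 4336] [0.63983042 0.02852882 0.066     ]
side [280.78431373 202.92647059] [270 196  23  15 204] [0.5551779  0.15113184 0.066     ]
side [243.16393443 207.7704918 ] [240 203  11  12  61] [0.499055   0.18204971 0.066     ]
side [302.09606299 225.28818898] [280 210  45  32 635] [0.5492458  0.08497436 0.066     ]
side [267.36461318 280.00573066] [ 240  236   64   74 1396] [0.4395361  0.02744667 0.066     ]
side [327.47031963 249.21461187] [316 239  24  21 219] [0.54653935 0.01832688 0.066     ]
side [354.27598566 275.77419355] [344 268  22  17 279] [ 0.54228266 -0.04737064  0.066     ]
yaw -0.06686483702789436 gaps [0.06544282 0.06617022 0.06627548]
[array([0.61499071, 0.18361631, 0.045     ]), array([ 0.59594452, -0.09339563,  0.045     ]), array([ 0.47916053, -0.08809317,  0.045     ]), array([0.49706743, 0.19061639, 0.045     ])]
```

>>> {"fn": "servo_tool", "kwargs": {"moves": [{"jaw":0,"dx":0.016,"dy":0.035,"dz":0,"roll":-1.3},{"jaw":0,"dx":0.016,"dy":0.035,"dz":0,"roll":-1.3},{"jaw":0,"dx":0.016,"dy":0.035,"dz":0,"roll":-1.3},{"jaw":0,"dx":0.016,"dy":0.035,"dz":0,"roll":-1.3},{"jaw":0,"dx":0.016,"dy":0.035,"dz":0,"roll":-1.3},{"jaw":0,"dx":0.016,"dy":0.035,"dz":0,"roll":-1.3},{"jaw":0,"dx":0.016,"dy":0.035,"dz":0,"roll":-1.3},{"jaw":0,"dx":0.016,"dy":0.035,"dz":0,"roll":-1.3},{"jaw":0,"dx":0.016,"dy":0.035,"dz":0,"roll":-1.3},{"jaw":0,"dx":0.016,"dy":0.035,"dz":0,"roll":-1.3}], "newtons": 20}}

```text
t: 1.35
eef_pos: [0.4204, -0.2715, 0.2264]
ee_rot: [3.141, -0.0, -2.973]
force: [1.0, 0.5, -0.4]
width: 0.0006
gripper_force: 0.0
```

>>> {"fn": "servo_tool", "kwargs": {"moves": [{"jaw":0,"dx":0.017,"dy":0.039,"dz":0,"roll":-1.5},{"jaw":0,"dx":0.017,"dy":0.039,"dz":0,"roll":-1.5},{"jaw":0,"dx":0.017,"dy":0.039,"dz":0,"roll":-1.5},{"jaw":0,"dx":0.017,"dy":0.039,"dz":0,"roll":-1.5},{"jaw":0,"dx":0.017,"dy":0.039,"dz":0,"roll":-1.5},{"jaw":0,"dx":0.017,"dy":0.039,"dz":0,"roll":-1.5},{"jaw":0,"dx":0.017,"dy":0.039,"dz":0,"roll":-1.5},{"jaw":0,"dx":0.017,"dy":0.039,"dz":-0.04,"roll":-1.5},{"jaw":0,"dx":0.0185,"dy":0.0415,"dz":-0.04,"roll":-1.5},{"jaw":0,"dx":0,"dy":0,"dz":-0.03,"roll":0}]}}

```text
t: 2.6
eef_pos: [0.575, 0.083, 0.1142]
ee_rot: [-3.141, -0.001, 3.077]
force: [-0.5, -0.1, -1.1]
width: 0.0003
gripper_force: 0.0
```

>>> {"fn": "servo_tool", "kwargs": {"moves": [{"jaw":0,"dz":-0.018},{"jaw":0,"dz":-0.012},{"jaw":0,"dz":-0.006},{"jaw":0,"dz":-0.002},{"jaw":0,"dz":-0.002},{"jaw":0,"dz":-0.002},{"jaw":0,"dz":-0.002},{"jaw":0,"dz":-0.002},{"jaw":0,"dz":-0.002},{"jaw":0,"dz":0}]}}

```text
$.moves[0]: bad value
```

>>> {"fn": "servo_tool", "kwargs": {"moves": [{"jaw":0,"dx":0,"dy":0,"dz":-0.018,"roll":0},{"jaw":0,"dx":0,"dy":0,"dz":-0.012,"roll":0},{"jaw":0,"dx":0,"dy":0,"dz":-0.006,"roll":0},{"jaw":0,"dx":0,"dy":0,"dz":-0.002,"roll":0},{"jaw":0,"dx":0,"dy":0,"dz":-0.002,"roll":0},{"jaw":0,"dx":0,"dy":0,"dz":-0.002,"roll":0},{"jaw":0,"dx":0,"dy":0,"dz":-0.002,"roll":0},{"jaw":0,"dx":0,"dy":0,"dz":-0.002,"roll":0},{"jaw":0,"dx":0,"dy":0,"dz":-0.002,"roll":0},{"jaw":0,"dx":0,"dy":0,"dz":0,"roll":0}]}}

```text
t: 3.85
eef_pos: [0.5752, 0.0809, 0.0687]
ee_rot: [3.141, 0.001, 3.075]
force: [2.8, -0.6, 2.4]
width: 0.0005
gripper_force: 1.5
```

>>> {"fn": "servo_tool", "kwargs": {"moves": [{"jaw":0,"dx":0,"dy":0,"dz":-0.001,"roll":0},{"jaw":0,"dx":0,"dy":0,"dz":-0.001,"roll":0},{"jaw":0,"dx":0,"dy":0,"dz":-0.001,"roll":0},{"jaw":0,"dx":0,"dy":0,"dz":0,"roll":0},{"jaw":0,"dx":0,"dy":0,"dz":0,"roll":0},{"jaw":0,"dx":0,"dy":0,"dz":0,"roll":0},{"jaw":0,"dx":0,"dy":0,"dz":0,"roll":0},{"jaw":0,"dx":0,"dy":0,"dz":0,"roll":0},{"jaw":0,"dx":0,"dy":0,"dz":0,"roll":0},{"jaw":0,"dx":0,"dy":0,"dz":0,"roll":0}]}}

```text
t: 5.1
eef_pos: [0.5751, 0.0809, 0.0658]
ee_rot: [3.141, 0.001, 3.075]
force: [4.6, -0.3, 4.5]
width: 0.0008
gripper_force: 2.5
```

>>> {"fn": "servo_tool", "kwargs": {"moves": [{"jaw":0,"dx":0,"dy":0,"dz":-0.001,"roll":0},{"jaw":0,"dx":0,"dy":0,"dz":-0.001,"roll":0},{"jaw":0,"dx":0,"dy":0,"dz":0,"roll":0},{"jaw":0,"dx":0,"dy":0,"dz":0,"roll":0},{"jaw":0,"dx":0,"dy":0,"dz":0,"roll":0},{"jaw":0,"dx":0,"dy":0,"dz":0,"roll":0},{"jaw":0,"dx":0,"dy":0,"dz":0,"roll":0},{"jaw":0,"dx":0,"dy":0,"dz":0,"roll":0},{"jaw":0,"dx":0,"dy":0,"dz":0,"roll":0},{"jaw":0,"dx":0,"dy":0,"dz":0,"roll":0}]}}

```text
t: 6.35
eef_pos: [0.5755, 0.0809, 0.065]
ee_rot: [3.141, 0.002, 3.076]
force: [2.0, -0.4, 15.1]
width: 0.0005
gripper_force: 7.2
```

>>> {"fn": "servo_tool", "kwargs": {"moves": [{"jaw":0,"dx":0,"dy":0,"dz":0.025,"roll":0},{"jaw":0,"dx":0,"dy":0,"dz":0.035,"roll":0},{"jaw":0,"dx":-0.0045,"dy":-0.019,"dz":0,"roll":0},{"jaw":0,"dx":-0.01,"dy":-0.04,"dz":0,"roll":0},{"jaw":0,"dx":-0.01,"dy":-0.04,"dz":0,"roll":0},{"jaw":0,"dx":-0.01,"dy":-0.03,"dz":0,"roll":0},{"jaw":0,"dx":0,"dy":0,"dz":0,"roll":0},{"jaw":0,"dx":0,"dy":0,"dz":0,"roll":0},{"jaw":0,"dx":0,"dy":0,"dz":0,"roll":0},{"jaw":0,"dx":0,"dy":0,"dz":0,"roll":0}]}}

```text
t: 7.6
eef_pos: [0.5401, -0.0477, 0.1233]
ee_rot: [-3.142, -0.001, 3.076]
force: [-0.3, 0.8, -0.6]
width: 0.0004
gripper_force: 0.0
```

```bash
python3 - <<'E'
from station import *
import cv2,numpy as np
p,d=grab_frame("side"); cv2.imwrite("pics/side1.png",cv2.resize(p[150:350,200:460,::-1],None,fx=2.5,fy=2.5))
E
```

```text
(no output)
```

View pics/side1.png

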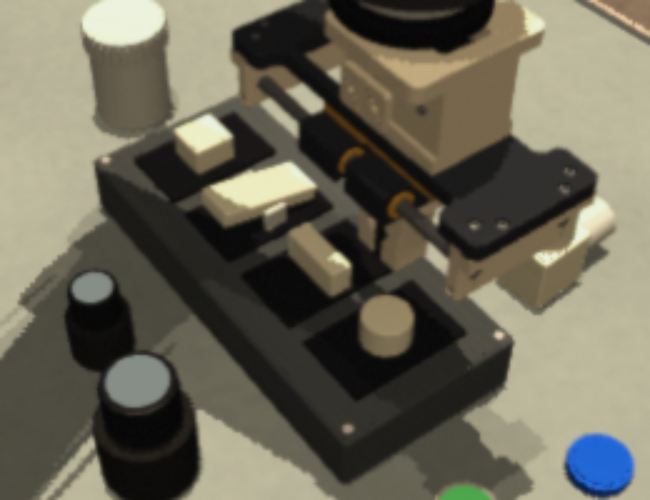

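The rocker slab is now tipped: its near end is raised at crop (225,195). The keys are still up and the gear hasn't moved. The fingertips hover near crop (395,255), so I'll check that against the projected TCP.

```bash
python3 - <<'E'
from h import *
s=get_state();c=calibration("side");P=s["eef_pos"];print(P)
ex=np.array([.998,-.066,0]);ey=np.array([.066,.998,0])
pts=[P]+[P+a*.0095*ex+b*.021*ey for a in(-1,1) for b in(-1,1)]+[[.5407,-.0479,.069]]
rv,_=cv2.Rodrigues(c["R"])
q=cv2.projectPoints(np.array(pts),rv,c["t"],c["intrinsics"],np.array([c["k1"],0,0,0,0.]))[0][:,0]
print((q-[200,150])*2.5)
E
```

```text
[ 0.54022062 -0.04775131  0.12337298]
[[388.64798385 249.69869085]
 [399.39219489 280.42221749]
 [351.6951967  234.7064565 ]
 [426.45607423 265.03902697]
 [378.38607888 220.38915534]
 [384.56291756 313.00008059]]
```

The projection agrees. Pressing the round key.

>>> {"fn": "servo_tool", "kwargs": {"moves": [{"jaw":0,"dx":0,"dy":0,"dz":-0.025,"roll":0},{"jaw":0,"dx":0,"dy":0,"dz":-0.015,"roll":0},{"jaw":0,"dx":0,"dy":0,"dz":-0.009,"roll":0},{"jaw":0,"dx":0,"dy":0,"dz":-0.004,"roll":0},{"jaw":0,"dx":0,"dy":0,"dz":-0.003,"roll":0},{"jaw":0,"dx":0,"dy":0,"dz":-0.003,"roll":0},{"jaw":0,"dx":0,"dy":0,"dz":-0.003,"roll":0},{"jaw":0,"dx":0,"dy":0,"dz":-0.003,"roll":0},{"jaw":0,"dx":0,"dy":0,"dz":-0.001,"roll":0},{"jaw":0,"dx":0,"dy":0,"dz":0,"roll":0}]}}

```text
t: 8.9
eef_pos: [0.5405, -0.0483, 0.0591]
ee_rot: [-3.141, 0.001, 3.076]
force: [-7.2, 1.7, 18.8]
width: 0.0004
gripper_force: 9.2
```

The round key is at its stop (z 59 mm, 19 N). Now to the bar key.

>>> {"fn": "servo_tool", "kwargs": {"moves": [{"jaw":0,"dx":0,"dy":0,"dz":0,"roll":0},{"jaw":0,"dx":0,"dy":0,"dz":0.015,"roll":0},{"jaw":0,"dx":0,"dy":0,"dz":0.03,"roll":0},{"jaw":0,"dx":0.0015,"dy":0.02,"dz":0,"roll":0},{"jaw":0,"dx":0.0015,"dy":0.026,"dz":0,"roll":0},{"jaw":0,"dx":0.002,"dy":0.02,"dz":0,"roll":0},{"jaw":0,"dx":0,"dy":0,"dz":0,"roll":0},{"jaw":0,"dx":0,"dy":0,"dz":0,"roll":0},{"jaw":0,"dx":0,"dy":0,"dz":0,"roll":0},{"jaw":0,"dx":0,"dy":0,"dz":0,"roll":0}]}}

```text
t: 10.15
eef_pos: [0.5451, 0.0172, 0.1025]
ee_rot: [-3.142, -0.0, 3.074]
force: [-0.0, -0.1, -0.3]
width: 0.0001
gripper_force: 0.0
```

>>> {"fn": "servo_tool", "kwargs": {"moves": [{"jaw":0,"dx":0,"dy":0.001,"dz":-0.015,"roll":0},{"jaw":0,"dx":0,"dy":0,"dz":-0.009,"roll":0},{"jaw":0,"dx":0,"dy":0,"dz":-0.005,"roll":0},{"jaw":0,"dx":0,"dy":0,"dz":-0.003,"roll":0},{"jaw":0,"dx":0,"dy":0,"dz":-0.003,"roll":0},{"jaw":0,"dx":0,"dy":0,"dz":-0.003,"roll":0},{"jaw":0,"dx":0,"dy":0,"dz":-0.003,"roll":0},{"jaw":0,"dx":0,"dy":0,"dz":-0.003,"roll":0},{"jaw":0,"dx":0,"dy":0,"dz":-0.001,"roll":0},{"jaw":0,"dx":0,"dy":0,"dz":0,"roll":0}]}}

```text
t: 11.4
eef_pos: [0.5454, 0.0187, 0.0591]
ee_rot: [-3.141, 0.001, 3.076]
force: [-6.5, 0.1, 19.2]
width: 0.0004
gripper_force: 9.3
```

The bar key is at its stop too. Retreating up and clear for a check.

>>> {"fn": "servo_tool", "kwargs": {"moves": [{"jaw":0,"dx":0,"dy":0,"dz":0,"roll":0},{"jaw":0,"dx":0,"dy":0,"dz":0.015,"roll":0},{"jaw":0,"dx":0,"dy":0,"dz":0.03,"roll":0},{"jaw":0,"dx":0,"dy":0,"dz":0.04,"roll":0},{"jaw":0,"dx":0,"dy":0,"dz":0.04,"roll":0},{"jaw":0,"dx":0,"dy":0,"dz":0.04,"roll":0},{"jaw":0,"dx":0,"dy":0,"dz":0.03,"roll":0},{"jaw":0,"dx":0,"dy":0,"dz":0,"roll":0},{"jaw":0,"dx":0,"dy":0,"dz":0,"roll":0},{"jaw":0,"dx":0,"dy":0,"dz":0,"roll":0}]}}

```text
t: 12.65
eef_pos: [0.5447, 0.0186, 0.2515]
ee_rot: [-3.141, -0.002, 3.075]
force: [-0.4, 0.3, -0.6]
width: 0.0002
gripper_force: 0.0
```

```bash
python3 - <<'E'
from station import *
import cv2
p,d=grab_frame("side"); cv2.imwrite("pics/side2.png",p[:,:,::-1])
E
```

```text
(no output)
```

View pics/side2.png

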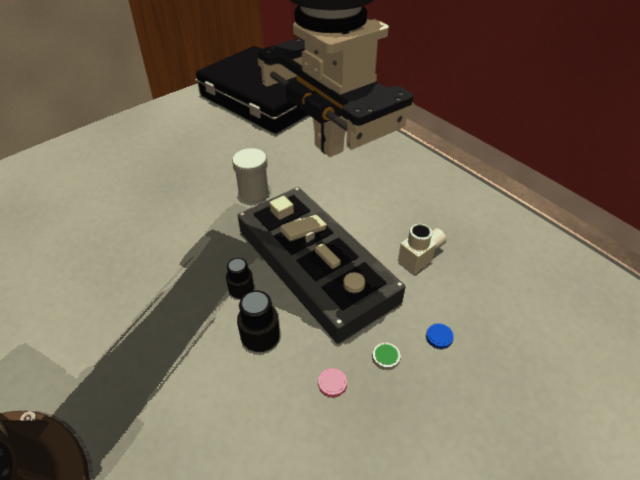

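The round key (354,283) and bar key (327,257) are in, the rocker (303,229) is tipped, the square key (281,207) is up, and the gear is where it was.

```bash
python3 -c "
from station import *
print(job_done())"
```

```text
the job is handed in; nothing more can be done
None
```

The rocker was tipped over, then the round key and the bar key were pushed to their stops in that order, with the square key left up and the gear not moved; the job is handed in, and no verdict came back.

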